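# Put the green-capped spice jar back in its own rack slot

### The arm

A 7-joint arm with a two-finger parallel gripper is mounted at the origin on a cart in front of the work surface, level with it; the furniture and walls round the work are solid. World frame = base frame: x ahead of the robot, y to its left, z up, the work surface at z = 0. Lengths are in m, angles in rad, forces in N, time in s.
With the tool pointing down it reaches from about 0.375 to 0.925 m from the base axis. Payload 3.1 kg.
Tool frame: the origin (TCP) lies at the very end of the fingers, on their centre line; the grasp point (between the pads) lies 19 mm behind it; z points along the fingers, y is the direction in which the jaws open and shut (so a half turn about z gives the same grasp; the last joint's range is limited). The gripper opens to 85 mm and grips with 20 to 120 N. Pads are 22 mm wide; open, the fingers measure 114 mm over their backs; the gripper's body (76 mm by 85 mm) begins 54 mm behind the grasp point. The pads swing forward as they close: fully open they stand 13 mm farther back than shut.
Start: joints at [1.175, 0.383, 0.044, 1.598, -0.018, 1.161, -0.05], TCP at [0.191, -0.621, 0.231] pointing down, gripper open.
Joint ranges: [-2.61, 2.61], [-0.41, 2.15], [-1.48, 1.57], [0, 2.5], [-1.57, 4.71], [0.05, 1.97], [-2.85, 2.85]. Speed limits (rad/s): [2.79, 2.79, 3.14, 3.14, 3.14, 3.14, 3.14].

### API

Orientations are given as a rotation vector (axis times angle).
In Python, from bench import env gives the robot as it stands.
- The arm moves only by the tool drive_tool, never from a script. Its argument "increments" is a list that holds one entry, the list of rows, each a list of 7 numbers: the shift along the world's x, y, z normalised to -1 to 1, where 1 is 10 cm, then the turn, a rotation vector about the world's x, y, z normalised to -1 to 1, where 1 is 60 degrees, then the closure, from -1 (fully open) to 1 (shut), so that 0 is half open. A call has exactly 5 rows; each row is the pose to reach, as a shift and turn from the pose commanded when the call began; what a row does not reach only later rows make up. A row lasts 1/8 s, in which the tool goes at most 62.5 mm and 10.7 degrees, less where a joint would pass 70% of its speed; a pose out of reach is approached as far as the arm can. A call with a number of a shift or a turn outside -1 to 1 is refused whole. A call with a gripper value outside its range is refused whole. The fingers move at their own pace and stop on an object; "squeeze" is the grip in N (left out, the last holds). Time passes only in rows, so rows that repeat a pose let the fingers close, or fill a call up. It gives the time, the measured TCP pose, the force and the opening at its end, in the units of the state.
- env.get_state(): the state, without advancing time (a new reading comes with each control period).
- env.grab_frame(name): name is "scene" or "top" or "wrist"; returns a dict with "img" (384x512x3 uint8, blue, green, red), "range_z" (384x512 float32, m along the optical axis (not along the pixel's ray), 0 where there is no reading), "fx", "fy", "cx", "cy" (pixels), "R" (3x3) and "t" (3): a world point X has camera coordinates R X + t; the wrist camera has in their place "hand_eye" (4x4, takes a point from camera to tool coordinates, whose origin is the TCP and whose axes are the flange's). Camera axes: x right, y down, z forward; pixel columns grow to the right and rows downward; lengths in m; the calibration is good to about 2 mm. A picture is of the moment at which its call begins: read the wrist's pose just before it.
- env.job_done(): hands the job in, once; it reports no verdict.
The state is a dict: "clock": time; "joints": joint angles; "qd": joint speeds; "joint_efforts": joint torques, N m; "tcp_pos": TCP position; "tcp_rot": TCP orientation; "wrist_force": force on the tool from outside, world axes, zero at the start; "moment": the same for the moment, N m; "finger_gap": opening from 0.0 (shut) to 1.0 (fully open).
Only numpy, scipy, OpenCV 4.12 (cv2) and the standard library are available. Lean on these libraries where they do the work, as an engineer would, in place of code of your own. Each camera call takes 0.05 s, during which the arm holds its last target. There are 200 camera calls.

### The job

Put the spice jar with the green cap back in the spice rack, in the compartment with the green label. Stand it upright on the compartment's floor, setting it down rather than dropping it in, and let go; leave the other jars where they are.

Things in the scene. Friction and masses are not known exactly. Their poses are not given: they have to be found in the camera images.
- jar_green_centre (a point): centre, half-way up, of the spice jar with the green cap: upright round glass jar, 41 mm in diameter all the way up and 105 mm tall, about 0.11 kg; its top 13 mm is green (visible from above); z axis up along the jar. It stands on the worktop to the left of the rack, next to a red-capped jar of the same size; the two may have changed places.
- slot_green (a point): centre of the floor of the rack compartment that has the green label card on its front wall and a green pad on its floor; 10 mm above the worktop. Which of the three compartments it is varies. x axis across the rack, away from the robot; y axis along the row of compartments; z up. A neighbouring compartment may hold a jar.
- rack: fixed wooden spice rack, 76 mm deep (x), 216 mm wide (y), open above: three compartments in a row, 70 mm from centre to centre, each 64 x 64 mm inside, floor 10 mm and wall tops 34 mm above the worktop, walls 6 mm; green, red and blue label cards on the robot's side. Origin: centre of its underside. Behind it the wall cupboard's lower edge hangs 0.51 m above the worktop, from x = 0.59 m on.
- jar_red_centre (a point): centre, half-way up, of the spice jar with the red cap: upright round glass jar, 41 mm in diameter all the way up and 105 mm tall, about 0.11 kg; its top 13 mm is red (visible from above); z axis up along the jar. It stands on the worktop near the green-capped jar and is still in use: it stays there.
- jar_blue_centre (a point): centre, half-way up, of the spice jar with the blue cap: upright round glass jar, 41 mm in diameter all the way up and 105 mm tall, about 0.11 kg; its top 13 mm is blue (visible from above); z axis up along the jar. It already stands in its own blue-labelled compartment of the rack and stays there.
Things that resemble listed ones, but are neither listed nor needed, are in the scene too. What is shaped like the part that bears jar_green_centre but black is not meant.

How it is judged:
On the way:
1. the green-capped jar is lifted off the worktop in the gripper, its centre more than 90 mm up (height (world z) of jar_green_centre above 0.09 m and contact force between jar_green and the fingers above 0.5 N), for 0.1 s.
At the end, for the whole second after the job is handed in: The green-capped jar stands upright (within 8 degrees) and at rest on the floor of the green-labelled compartment, its centre within 20 mm of the compartment's centre in plan; the red-capped jar is within 40 mm and the blue-capped jar within 30 mm of where it started, both upright (horizontal distance between jar_green_centre and slot_green below 0.02 m and z of jar_green_centre in the frame of slot_green between 0.046 and 0.058 m and angle between each of jar_green_centre, jar_red_centre, jar_blue_centre's own z axis and vertical below 0.15 rad and linear speed of jar_green below 0.02 m/s and distance of jar_red_centre from where it was at the start of the episode below 0.04 m and distance of jar_blue_centre from where it was at the start of the episode below 0.03 m); the robot touches nothing.
It fails at once if the green-capped jar is dropped into the rack (over 0.7 m/s within 30 mm of its compartment's centre in plan and less than 0.1 m above its floor) (horizontal distance between jar_green_centre and slot_green below 0.03 m and z of jar_green_centre in the frame of slot_green below 0.1525 m and linear speed of jar_green above 0.7 m/s).
It fails at once if another jar is knocked over (angle between any of jar_red_centre, jar_blue_centre's own z axis and vertical above 0.6 rad).
It also fails if it takes over 42 s, if anything falls off the work surface, if the arm or the gripper's body presses on something with over 40 N, if the wrist force passes 120 N, or if a joint passes its speed limit or range.

## Working session

There is one attempt and no reset: what is moved stays moved. The work goes in short steps, Python scripts to look and compute and a tool call to move; the robot and the scene stay as the last step left them, time stands still between calls to the robot, and variables do not carry over. Pictures are saved under pics/ and viewed, about 8 in all and at most 12, crops included, and the job is handed in when it is done.

Besides the shell and the picture viewer there is one more tool, called after "Call:" by a JSON object that holds its "name" and its "arguments", one argument or row to a line. drive_tool: Moves the arm, as the interface text tells. Its arguments: {"type":"object","properties":{"increments":{"type":"array"},"squeeze":{"type":"number"}},"required":["increments"]}

```bash
mkdir -p pics
cat > h.py <<'E'
import numpy as np, cv2
from bench import env
def world(f,u,v,z):
    d=f["R"].T@np.array([(u-f["cx"])/f["fx"],(v-f["cy"])/f["fy"],1.]); c=-f["R"].T@f["t"]
    return c+d*(z-c[2])/d[2]
E
python3 - <<'E'
from h import *
s=env.get_state();print({k:np.round(v,3) for k,v in s.items()})
a=env.grab_frame("top");b=env.grab_frame("scene")
for n,f in(("top",a),("scene",b)):
    print(n,f["fx"],f["cx"],f["cy"],np.round(-f["R"].T@f["t"],3)); cv2.imwrite(f"pics/{n}1.png",f["img"])
np.savez("top1.npz",**a)
np.savez("scene1.npz",**b)
E
```

```text
{'clock': np.float64(0.0), 'joints': array([ 1.175,  0.384,  0.044,  1.6  , -0.018,  1.161, -0.05 ]), 'qd': array([-0.   ,  0.002,  0.   , -0.   ,  0.001,  0.001, -0.001]), 'joint_efforts': array([ 1.0000e-03, -4.3346e+01,  1.0240e+00, -2.4951e+01,  1.0000e-02,
        1.1000e-02,  0.0000e+00]), 'tcp_pos': array([ 0.19, -0.62,  0.23]), 'tcp_rot': array([-3.104e+00, -4.660e-01,  1.000e-03]), 'wrist_force': array([0.171, 0.207, 0.552]), 'moment': array([-0.026,  0.054, -0.013]), 'finger_gap': np.float64(0.998)}
top 478.5252734984497 257.977937863923 183.08822426813197 [0.234 0.083 1.188]
scene 348.2046659171 258.16432402320936 191.99468813045274 [-0.142  0.522  0.474]
```

View pics/top1.png

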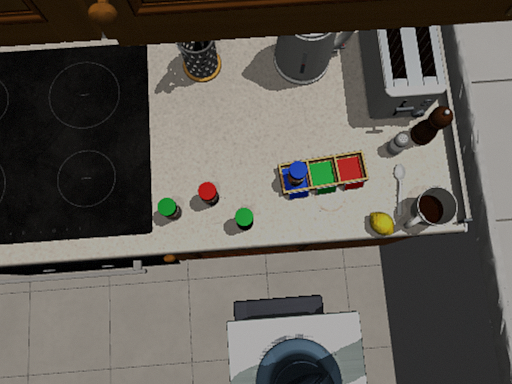

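View pics/scene1.png

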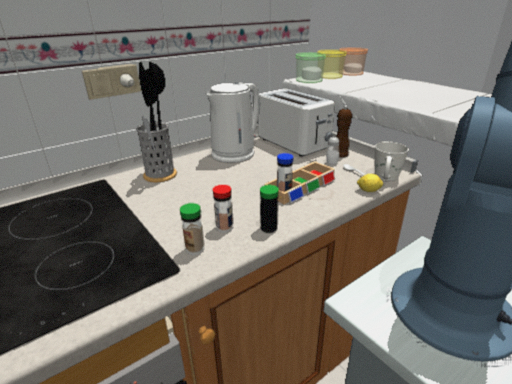

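The top view has green caps at (167,207) and (244,218), a red cap at (207,191), and the rack's green compartment in the middle at (321,174) beside the blue jar at (297,172). The scene view shows the green-capped jar at (192,225) is glass and the one at (269,210) is the black decoy. The target is therefore the left one in the top view.

Run:
```python
from h import *
f=dict(np.load("top1.npz")); hsv=cv2.cvtColor(f["img"],cv2.COLOR_BGR2HSV)
M={"green":cv2.inRange(hsv,(45,120,50),(75,255,255)),"blue":cv2.inRange(hsv,(110,120,50),(128,255,255)),
"red":cv2.inRange(hsv,(0,170,80),(6,255,255))|cv2.inRange(hsv,(174,170,80),(180,255,255)),
"wood":cv2.inRange(hsv,(8,60,120),(25,190,255))}
for n,m in M.items():
    k,_,st,c=cv2.connectedComponentsWithStats(m)
    for i in range(1,k):
        if st[i,4]>60:
            zs=f["range_z"][_==i]
            print(n,c[i].round(1),st[i],"z.105",world(f,*c[i],.105)[:2].round(4),"z.01",world(f,*c[i],.01)[:2].round(4),"range",np.median(zs).round(3))
# rack from depth: points with height 0.028-0.04
v,u=np.mgrid[100:260,260:400]; u=u.ravel();v=v.ravel();z=f["range_z"][v,u]
P=np.c_[(u-f["cx"])/f["fx"]*z,(v-f["cy"])/f["fy"]*z,z]; W=(P-f["t"])@f["R"]
k=(W[:,2]>.026)&(W[:,2]<.042)&(W[:,1]<.06)&(W[:,0]<.55)&(W[:,0]>.4)
q=W[k]; print(len(q)); q=q[(q[:,1]>-.2)]
r=cv2.minAreaRect((q[:,:2]*1000).astype(np.float32));print(r)
cv2.imwrite("pics/crop.png",cv2.resize(f["img"][130:240,150:390],None,fx=3.3,fy=3.3,interpolation=cv2.INTER_CUBIC))
```

```text
green [321.6 172.9] [309 161  26  25 487] z.105 [ 0.4722 -0.0884] z.01 [ 0.4931 -0.1034] range 1.209
green [166.4 206.5] [158 198  18  18 260] z.105 [0.42   0.2738] z.01 [0.4364 0.2905] range 1.092
green [243.6 216.7] [235 208  18  18 262] z.105 [0.3835 0.0994] z.01 [0.3966 0.1008] range 1.088
blue [295.3 174.5] [282 161  26  29 456] z.105 [ 0.4729 -0.0271] z.01 [ 0.4939 -0.0368] range 1.105
blue [298.4 194.5] [290 191  18   8  95] z.105 [ 0.4252 -0.0299] z.01 [ 0.442  -0.0398] range 1.183
red [349.2 168.3] [337 156  25  25 461] z.105 [ 0.4782 -0.1536] z.01 [ 0.4996 -0.1744] range 1.211
red [206.7 190.6] [198 182  18  18 250] z.105 [0.4501 0.1799] z.01 [0.469  0.1883] range 1.1
wood [213.3  69.8] [199  53  22  28 114] z.105 [0.7474 0.148 ] z.01 [0.7925 0.1537] range 1.265
wood [326.6 169.9] [278 150  91  43 513] z.105 [ 0.4783 -0.1005] z.01 [ 0.4998 -0.1167] range 1.188
987
((487.36212158203125, -98.81034851074219), (85.01618194580078, 208.4324951171875), 5.407658100128174)
```

View pics/crop.png

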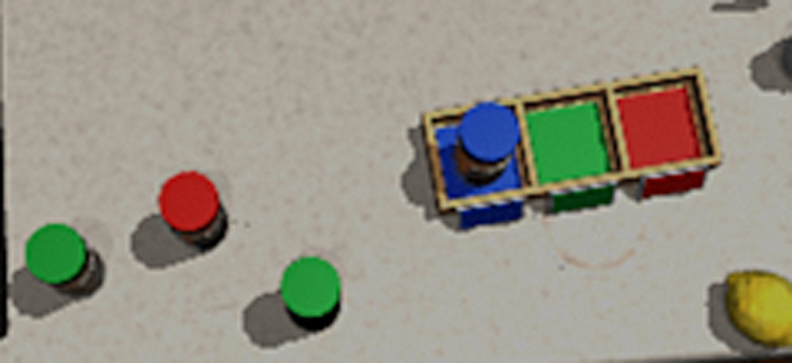

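Run:
```python
from h import *
f=dict(np.load("top1.npz"))
C=[world(f,150+(x+.5)/3.3-.5,130+(y+.5)/3.3-.5,.034)[:2] for x,y in((424,113),(698,70),(720,160),(442,212))]
C=np.array(C);print(C.round(4),"centre",C.mean(0).round(4))
e=(C[0]+C[3]-C[1]-C[2])/2;print("yaw",np.degrees(np.arctan2(-e[0],e[1])),np.linalg.norm(e),np.linalg.norm((C[0]+C[1]-C[2]-C[3])/2))
hsv=cv2.cvtColor(f["img"],cv2.COLOR_BGR2HSV);m=cv2.inRange(hsv,(8,60,120),(25,190,255));m[:,:270]=0;m[:140]=0
p=np.argwhere(m)[:,::-1];w=np.array([world(f,*q,.034)[:2]*1000 for q in p],np.float32);print(cv2.minAreaRect(w))
s=dict(np.load("scene1.npz"))
for X in((.42,.274,.05),(.3835,.0994,.05)):
    c=s["R"]@X+s["t"];print(X,s["fx"]*c[:2]/c[2]+[s["cx"],s["cy"]])
```

```text
[[ 0.5186  0.0058]
 [ 0.5366 -0.2041]
 [ 0.466  -0.2122]
 [ 0.4421 -0.0011]] centre [ 0.4908 -0.1029]
yaw 5.695913940906255 0.21152948620315967 0.07394813236229743
((422.8638916015625, -126.77279663085938), (218.2423553466797, 249.50833129882812), 5.280433654785156)
(0.42, 0.274, 0.05) [192.2642315  230.40168099]
(0.3835, 0.0994, 0.05) [268.22231993 210.19091077]
```

Call:
{"name": "drive_tool", "arguments": {
  "increments": [
    [[0.2,0.4,0.3,0,0,0.17,-1],[0.6,1,0.7,0,0,0.34,-1],[1,1,0.7,0,0,0.51,-1],[1,1,0.7,0,0,0.68,-1],[1,1,0.7,0,0,0.85,-1]]
  ]
}}

```text
clock: 0.72
tcp_pos: [0.2918, -0.5204, 0.3009]
tcp_rot: [-2.595, -1.769, 0.0]
wrist_force: [-0.2, 0.9, 0.1]
finger_gap: 0.997
```

Call:
{"name": "drive_tool", "arguments": {
  "increments": [
    [[0.2,0.2,0,0,0,0.17,-1],[0.4,0.4,0,0,0,0.34,-1],[0.6,0.6,0,0,0,0.5,-1],[0.8,0.8,0,0,0,0.6,-1],[1,1,0,0,0,0.6,-1]]
  ]
}}

```text
clock: 1.35
tcp_pos: [0.3909, -0.4204, 0.3006]
tcp_rot: [-1.931, -2.476, -0.0]
wrist_force: [0.5, -0.4, 0.6]
finger_gap: 1.0
```

Call:
{"name": "drive_tool", "arguments": {
  "increments": [
    [[0.1,0.2,0,0,0,0.1,-1],[0.2,0.4,0,0,0,0.2,-1],[0.3,0.6,0,0,0,0.3,-1],[0.4,0.8,0,0,0,0.4,-1],[0.5,1,0,0,0,0.425,-1]]
  ]
}}

```text
clock: 1.98
tcp_pos: [0.4407, -0.3205, 0.3007]
tcp_rot: [-1.338, -2.841, -0.0]
wrist_force: [0.9, -0.5, -0.6]
finger_gap: 1.001
```

Call:
{"name": "drive_tool", "arguments": {
  "increments": [
    [[0,0.2,0,0,0,0,-1],[0,0.4,0,0,0,0,-1],[0,0.6,0,0,0,0,-1],[0,0.8,0,0,0,0,-1],[0,1,0,0,0,0,-1]]
  ]
}}

```text
clock: 2.6
tcp_pos: [0.4406, -0.2201, 0.3014]
tcp_rot: [1.339, 2.842, -0.0]
wrist_force: [0.2, 0.1, -0.1]
finger_gap: 1.003
```

Call:
{"name": "drive_tool", "arguments": {
  "increments": [
    [[0,0.2,0,0,0,0,-1],[0,0.4,0,0,0,0,-1],[0,0.6,0,0,0,0,-1],[0,0.8,0,0,0,0,-1],[0,1,0,0,0,0,-1]]
  ]
}}

```text
clock: 3.22
tcp_pos: [0.4407, -0.12, 0.3013]
tcp_rot: [1.338, 2.842, -0.0]
wrist_force: [-1.2, -1.1, -0.8]
finger_gap: 1.002
```

Call:
{"name": "drive_tool", "arguments": {
  "increments": [
    [[0,0.2,0,0,0,0,-1],[0,0.4,0,0,0,0,-1],[0,0.6,0,0,0,0,-1],[0,0.8,0,0,0,0,-1],[0,1,0,0,0,0,-1]]
  ]
}}

```text
clock: 3.85
tcp_pos: [0.4407, -0.0201, 0.3013]
tcp_rot: [1.338, 2.842, 0.0]
wrist_force: [-0.1, 0.7, -0.0]
finger_gap: 1.001
```

Call:
{"name": "drive_tool", "arguments": {
  "increments": [
    [[0,0.2,0,0,0,0,-1],[0,0.4,0,0,0,0,-1],[0,0.6,0,0,0,0,-1],[0,0.8,0,0,0,0,-1],[0,1,0,0,0,0,-1]]
  ]
}}

```text
clock: 4.47
tcp_pos: [0.4405, 0.0799, 0.3013]
tcp_rot: [1.338, 2.842, -0.0]
wrist_force: [-0.1, 0.5, -0.0]
finger_gap: 1.0
```

Call:
{"name": "drive_tool", "arguments": {
  "increments": [
    [[0,0.2,0,0,0,0,-1],[0,0.4,0,0,0,0,-1],[0,0.6,0,0,0,0,-1],[0,0.8,0,0,0,0,-1],[0,1,0,0,0,0,-1]]
  ]
}}

```text
clock: 5.1
tcp_pos: [0.4404, 0.1798, 0.3013]
tcp_rot: [1.339, 2.842, 0.0]
wrist_force: [0.4, 0.1, -0.4]
finger_gap: 1.003
```

Call:
{"name": "drive_tool", "arguments": {
  "increments": [
    [[-0.05,0.2,0,0,0,-0.12,-1],[-0.1,0.4,0,0,0,-0.24,-1],[-0.15,0.6,0,0,0,-0.36,-1],[-0.2,0.8,0,0,0,-0.48,-1],[-0.2,0.94,0,0,0,-0.57,-1]]
  ]
}}

```text
clock: 5.72
tcp_pos: [0.4197, 0.2743, 0.3014]
tcp_rot: [-2.117, -2.321, -0.0]
wrist_force: [-0.2, -0.3, -0.7]
finger_gap: 0.999
```

Run:
```python
from h import *
from scipy.spatial.transform import Rotation as Ro
s=env.get_state();print(s["tcp_pos"].round(4),s["joints"].round(2))
w=env.grab_frame("wrist");T=np.eye(4);T[:3,:3]=Ro.from_rotvec(s["tcp_rot"]).as_matrix();T[:3,3]=s["tcp_pos"]
print("tool y",T[:3,1].round(3))
c=np.linalg.inv(T@w["hand_eye"]);f=dict(w,R=c[:3,:3],t=c[:3,3])
cv2.imwrite("pics/wrist1.png",w["img"])
hsv=cv2.cvtColor(w["img"],cv2.COLOR_BGR2HSV)
for nm,m in(("g",cv2.inRange(hsv,(45,120,50),(75,255,255))),("r",cv2.inRange(hsv,(0,170,80),(6,255,255)))):
    k,l,st,ce=cv2.connectedComponentsWithStats(m)
    for i in range(1,k):
        if st[i,4]>150:print(nm,ce[i],st[i],world(f,*ce[i],.105).round(4))
```

```text
[0.4197 0.2743 0.3014] [ 0.27  0.13 -0.99  1.83  0.11  1.25 -0.66]
tool y [0.996 0.092 0.   ]
g [259.78897849 165.51344086] [245 151  31  30 744] [0.4218 0.2736 0.105 ]
g [225.29201681 275.14495798] [212 264  27  23 476] [0.3852 0.098  0.105 ]
```

View pics/wrist1.png

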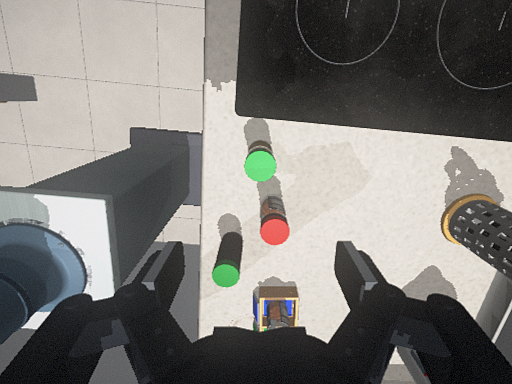

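The wrist view shows the target cap at (260,165), the red cap at (274,232) and the black decoy at (226,275). Its jar position agrees with the top view to within 2 mm, so I'm descending.

Call:
{"name": "drive_tool", "arguments": {
  "increments": [
    [[0.01,0,-0.2,0,0,0,-1],[0.01,0,-0.4,0,0,0,-1],[0.01,0,-0.6,0,0,0,-1],[0.01,0,-0.8,0,0,0,-1],[0.01,0,-1,0,0,0,-1]]
  ]
}}

```text
clock: 6.4
tcp_pos: [0.4217, 0.2725, 0.2]
tcp_rot: [2.115, 2.323, -0.0]
wrist_force: [-0.1, -0.0, -0.2]
finger_gap: 0.998
```

Call:
{"name": "drive_tool", "arguments": {
  "increments": [
    [[0,0,-0.15,0,0,0,-1],[0,0,-0.3,0,0,0,-1],[0,0,-0.5,0,0,0,-1],[0,0,-0.7,0,0,0,-1],[0,0,-0.85,0,0,0,-1]]
  ]
}}

```text
clock: 7.02
tcp_pos: [0.4213, 0.2723, 0.1146]
tcp_rot: [-2.115, -2.323, 0.002]
wrist_force: [0.2, -1.2, -0.1]
finger_gap: 1.001
```

Call:
{"name": "drive_tool", "arguments": {
  "increments": [
    [[0,0,-0.15,0,0,0,-1],[0,0,-0.3,0,0,0,-1],[0,0,-0.45,0,0,0,-1],[0,0,-0.6,0,0,0,-1],[0,0,-0.6,0,0,0,-1]]
  ]
}}

```text
clock: 7.65
tcp_pos: [0.4207, 0.2719, 0.0548]
tcp_rot: [-2.114, -2.322, 0.004]
wrist_force: [-0.5, -0.7, 0.4]
finger_gap: 0.999
```

Call:
{"name": "drive_tool", "arguments": {
  "increments": [
    [[0,0,0,0,0,0,-0.3],[0,0,0,0,0,0,0.2],[0,0,0,0,0,0,0.6],[0,0,0,0,0,0,1],[0,0,0,0,0,0,1]]
  ],
  "squeeze": 40
}}

```text
clock: 8.28
tcp_pos: [0.422, 0.273, 0.057]
tcp_rot: [2.115, 2.323, 0.001]
wrist_force: [-1.8, -0.4, 6.0]
finger_gap: 0.467
```

Call:
{"name": "drive_tool", "arguments": {
  "increments": [
    [[0,0,0,0,0,0,1],[0,0,0.05,0,0,0,1],[0,0,0.1,0,0,0,1],[0,0,0.2,0,0,0,1],[0,0,0.3,0,0,0,1]]
  ]
}}

```text
clock: 8.9
tcp_pos: [0.4218, 0.2726, 0.0869]
tcp_rot: [-2.115, -2.323, -0.0]
wrist_force: [-0.2, -0.7, -1.5]
finger_gap: 0.467
```

Call:
{"name": "drive_tool", "arguments": {
  "increments": [
    [[0,0,0.2,0,0,0,1],[0,0,0.4,0,0,0,1],[0,0,0.6,0,0,0,1],[0,0,0.8,0,0,0,1],[0,0,1,0,0,0,1]]
  ]
}}

```text
clock: 9.52
tcp_pos: [0.4217, 0.2726, 0.1878]
tcp_rot: [2.115, 2.323, 0.001]
wrist_force: [0.9, 0.2, -1.9]
finger_gap: 0.469
```

Call:
{"name": "drive_tool", "arguments": {
  "increments": [
    [[0,0,0.15,0,0,0,1],[0,0,0.3,0,0,0,1],[0,-0.2,0.4,0,0,0,1],[0,-0.4,0.4,0,0,0,1],[0,-0.6,0.4,0,0,0,1]]
  ]
}}

```text
clock: 10.15
tcp_pos: [0.4216, 0.2121, 0.2266]
tcp_rot: [-2.115, -2.323, 0.0]
wrist_force: [0.1, 0.1, -1.8]
finger_gap: 0.472
```

Call:
{"name": "drive_tool", "arguments": {
  "increments": [
    [[0.05,-0.2,0,0,0,0,1],[0.1,-0.4,0,0,0,0,1],[0.15,-0.6,0,0,0,0,1],[0.2,-0.8,0,0,0,0,1],[0.25,-1,0,0,0,0,1]]
  ]
}}

```text
clock: 10.78
tcp_pos: [0.4466, 0.112, 0.2265]
tcp_rot: [-2.114, -2.323, 0.001]
wrist_force: [0.3, 0.8, -0.9]
finger_gap: 0.472
```

Call:
{"name": "drive_tool", "arguments": {
  "increments": [
    [[0.05,-0.2,0,0,0,0,1],[0.1,-0.4,0,0,0,0,1],[0.15,-0.6,0,0,0,0,1],[0.2,-0.8,0,0,0,0,1],[0.25,-1,0,0,0,0,1]]
  ]
}}

```text
clock: 11.4
tcp_pos: [0.4716, 0.0121, 0.2264]
tcp_rot: [-2.114, -2.323, 0.0]
wrist_force: [0.5, -0.3, -1.4]
finger_gap: 0.471
```

Call:
{"name": "drive_tool", "arguments": {
  "increments": [
    [[0.05,-0.25,0,0,0,0,1],[0.1,-0.5,0,0,0,0,1],[0.15,-0.75,0,0,0,0,1],[0.19,-1,0,0,0,0,1],[0.19,-1,0,0,0,0,1]]
  ]
}}

```text
clock: 12.02
tcp_pos: [0.4906, -0.0899, 0.2262]
tcp_rot: [-2.12, -2.318, 0.001]
wrist_force: [0.2, 0.4, -2.3]
finger_gap: 0.466
```

Run:
```python
from h import *
from scipy.spatial.transform import Rotation as Ro
s=env.get_state();print(s["tcp_pos"].round(4),s["joints"].round(2),s["finger_gap"])
T=np.eye(4);T[:3,:3]=Ro.from_rotvec(s["tcp_rot"]).as_matrix();T[:3,3]=s["tcp_pos"];print(T[:3,:3].round(3))
w=env.grab_frame("wrist");b=env.grab_frame("scene");np.savez("w2.npz",T=T,**w)
cv2.imwrite("pics/two.png",np.hstack([cv2.resize(w["img"],(400,300)),b["img"][80:280,130:397].repeat(1,0)[:200] if 0 else cv2.resize(b["img"][80:280,130:397],(400,300))]))
```

```text
[ 0.4906 -0.0899  0.2262] [ 0.76  0.16 -0.71  1.93  0.12  1.09  0.09] 0.4664051566672959
[[-0.089  0.996 -0.001]
 [ 0.996  0.089  0.   ]
 [ 0.    -0.001 -1.   ]]
```

View pics/two.png

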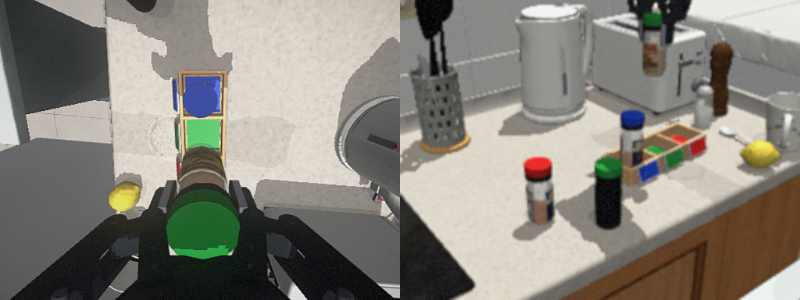

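The left half is the wrist view: the jar is held with its cap at (203,225), with the blue compartment at (203,95) and the green one at (203,134). The right half, from the scene camera, shows the jar hanging upright and the red and blue jars still standing. I'll refine the slot position from this wrist view.

Run:
```python
from h import *
d=dict(np.load("w2.npz"));c=np.linalg.inv(d["T"]@d["hand_eye"]);f=dict(d,R=c[:3,:3],t=c[:3,3])
print("cam",(-f["R"].T@f["t"]).round(3))
cv2.imwrite("pics/wc.png",cv2.resize(d["img"][80:240,200:320],None,fx=4,fy=4,interpolation=cv2.INTER_CUBIC)[:600])
hsv=cv2.cvtColor(d["img"],cv2.COLOR_BGR2HSV)
m=cv2.inRange(hsv,(45,120,50),(75,255,255));k,l,st,ce=cv2.connectedComponentsWithStats(m)
for i in range(1,k):
    if st[i,4]>300:
        print(st[i]); x,y,w,h=st[i,:4]
        for u,v in((x,y),(x+w,y),(x,y+h),(x+w,y+h)):print(world(f,u,v,.01).round(4))
```

```text
cam [ 0.485 -0.007  0.369]
[ 239  153   41   39 1284]
[ 0.463  -0.0806  0.01  ]
[ 0.519  -0.0756  0.01  ]
[ 0.4667 -0.1372  0.01  ]
[ 0.5255 -0.132   0.01  ]
[ 212  242   96   90 6247]
[ 0.4305 -0.2225  0.01  ]
[ 0.5777 -0.2093  0.01  ]
[ 0.4361 -0.4024  0.01  ]
[ 0.6043 -0.3873  0.01  ]
```

View pics/wc.png

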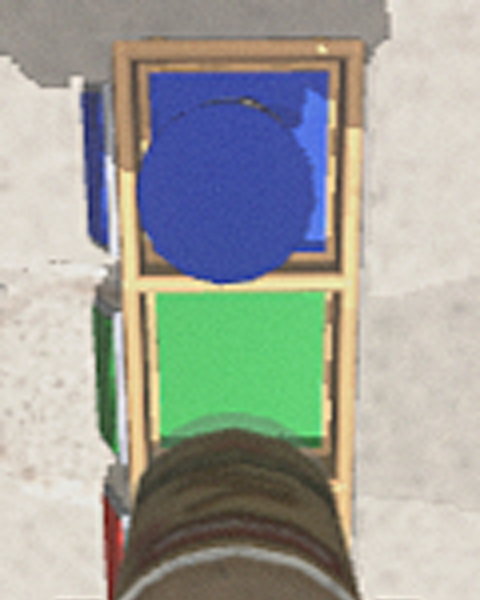

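Call:
{"name": "drive_tool", "arguments": {
  "increments": [
    [[0.015,-0.07,0,0,0,0,1],[0.015,-0.15,0,0,0,0,1],[0.015,-0.15,-0.15,0,0,0,1],[0.015,-0.15,-0.3,0,0,0,1],[0.015,-0.15,-0.45,0,0,0,1]]
  ]
}}

```text
clock: 12.75
tcp_pos: [0.4915, -0.102, 0.1795]
tcp_rot: [-2.113, -2.322, 0.001]
wrist_force: [-0.2, -0.5, -0.5]
finger_gap: 0.473
```

Call:
{"name": "drive_tool", "arguments": {
  "increments": [
    [[0,0,-0.15,0,0,0,1],[0,0,-0.3,0,0,0,1],[0,0,-0.45,0,0,0,1],[0,0,-0.6,0,0,0,1],[0,0,-0.75,0,0,0,1]]
  ]
}}

```text
clock: 13.38
tcp_pos: [0.4923, -0.1024, 0.1053]
tcp_rot: [2.115, 2.323, 0.0]
wrist_force: [-0.4, 0.3, -0.9]
finger_gap: 0.468
```

Call:
{"name": "drive_tool", "arguments": {
  "increments": [
    [[0,0,-0.08,0,0,0,1],[0,0,-0.16,0,0,0,1],[0,0,-0.24,0,0,0,1],[0,0,-0.32,0,0,0,1],[0,0,-0.34,0,0,0,1]]
  ]
}}

```text
clock: 14.0
tcp_pos: [0.4919, -0.1023, 0.0717]
tcp_rot: [-2.114, -2.322, 0.001]
wrist_force: [0.2, -0.3, -1.3]
finger_gap: 0.472
```

Run:
```python
from h import *
s=env.get_state();print(s["tcp_pos"].round(4),s["wrist_force"].round(2))
b=env.grab_frame("scene");cv2.imwrite("pics/s3.png",cv2.resize(b["img"][110:230,200:380],None,fx=4,fy=4,interpolation=cv2.INTER_CUBIC))
```

```text
[ 0.4919 -0.1023  0.0717] [ 0.21 -0.29 -1.31]
```

View pics/s3.png

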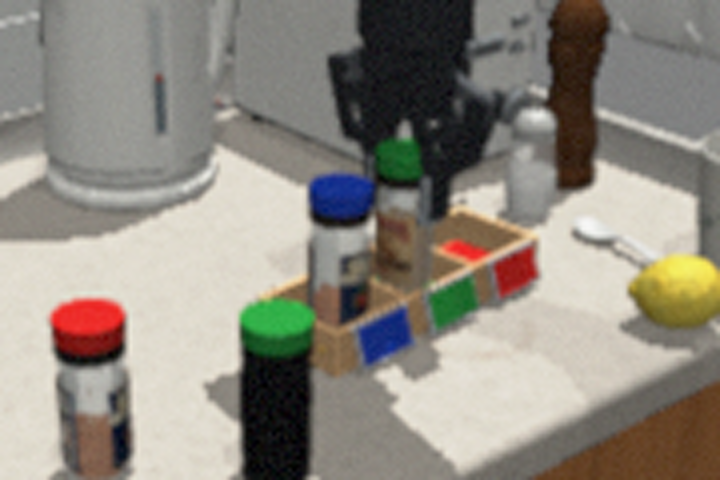

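The jar at (400,215) is inside the green compartment, just above the floor and clear of the walls and the blue jar. I'll creep down until it touches.

Call:
{"name": "drive_tool", "arguments": {
  "increments": [
    [[0,-0.01,-0.01,0,0,0,1],[0,-0.01,-0.02,0,0,0,1],[0,-0.01,-0.03,0,0,0,1],[0,-0.01,-0.035,0,0,0,1],[0,-0.01,-0.035,0,0,0,1]]
  ]
}}

```text
clock: 14.68
tcp_pos: [0.4922, -0.1034, 0.0688]
tcp_rot: [-2.115, -2.323, 0.0]
wrist_force: [0.3, 0.0, -1.6]
finger_gap: 0.47
```

Call:
{"name": "drive_tool", "arguments": {
  "increments": [
    [[0,0,-0.005,0,0,0,1],[0,0,-0.01,0,0,0,1],[0,0,-0.01,0,0,0,1],[0,0,-0.01,0,0,0,1],[0,0,-0.01,0,0,0,1]]
  ]
}}

```text
clock: 15.3
tcp_pos: [0.4923, -0.1034, 0.0678]
tcp_rot: [2.115, 2.323, 0.0]
wrist_force: [0.5, -0.1, -1.7]
finger_gap: 0.468
```

Call:
{"name": "drive_tool", "arguments": {
  "increments": [
    [[0,0,-0.005,0,0,0,1],[0,0,-0.01,0,0,0,1],[0,0,-0.01,0,0,0,1],[0,0,-0.01,0,0,0,1],[0,0,-0.01,0,0,0,1]]
  ]
}}

```text
clock: 15.92
tcp_pos: [0.4923, -0.1034, 0.067]
tcp_rot: [2.115, 2.323, -0.0]
wrist_force: [-2.7, 0.1, 3.3]
finger_gap: 0.468
```

Call:
{"name": "drive_tool", "arguments": {
  "increments": [
    [[0,0,-0.005,0,0,0,1],[0,0,-0.01,0,0,0,1],[0,0,-0.01,0,0,0,1],[0,0,-0.01,0,0,0,1],[0,0,-0.01,0,0,0,1]]
  ]
}}

```text
clock: 16.55
tcp_pos: [0.4924, -0.1035, 0.0669]
tcp_rot: [2.115, 2.323, -0.002]
wrist_force: [-3.8, 0.7, 9.1]
finger_gap: 0.468
```

Contact came at z = 0.067, as predicted. Releasing and retreating.

Call:
{"name": "drive_tool", "arguments": {
  "increments": [
    [[0,0,0.01,0,0,0,0.1],[0,0,0.01,0,0,0,-0.2],[0,0,0.01,0,0,0,-0.5],[0,0,0.01,0,0,0,-0.9],[0,0,0.01,0,0,0,-1]]
  ]
}}

```text
clock: 17.18
tcp_pos: [0.4923, -0.1034, 0.0667]
tcp_rot: [-2.115, -2.323, -0.0]
wrist_force: [-0.4, -0.7, -0.5]
finger_gap: 0.998
```

Call:
{"name": "drive_tool", "arguments": {
  "increments": [
    [[0,0,0,0,0,0,-1],[0,0,0.1,0,0,0,-1],[0,0,0.3,0,0,0,-1],[0,0,0.6,0,0,0,-1],[0,0,0.9,0,0,0,-1]]
  ]
}}

```text
clock: 17.8
tcp_pos: [0.4927, -0.1033, 0.1592]
tcp_rot: [2.114, 2.322, 0.001]
wrist_force: [-0.4, -0.1, 0.2]
finger_gap: 0.998
```

Call:
{"name": "drive_tool", "arguments": {
  "increments": [
    [[0,0,0.2,0,0,0,-1],[0,0,0.4,0,0,0,-1],[0,0,0.6,0,0,0,-1],[0,0,0.8,0,0,0,-1],[0,0,0.8,0,0,0,-1]]
  ]
}}

```text
clock: 18.42
tcp_pos: [0.494, -0.1034, 0.2398]
tcp_rot: [2.111, 2.319, 0.003]
wrist_force: [0.1, -0.8, 0.2]
finger_gap: 0.996
```

Call:
{"name": "drive_tool", "arguments": {
  "increments": [
    [[0,-0.2,0,0,0,0,-1],[0,-0.4,0,0,0,0,-1],[0,-0.6,0,0,0,0,-1],[0,-0.8,0,0,0,0,-1],[0,-0.8,0,0,0,0,-1]]
  ]
}}

```text
clock: 19.05
tcp_pos: [0.4917, -0.1864, 0.2363]
tcp_rot: [-2.12, -2.317, 0.001]
wrist_force: [0.5, 0.1, 0.2]
finger_gap: 1.003
```

Run:
```python
from h import *
from scipy.spatial.transform import Rotation as Ro
s=env.get_state();T=np.eye(4);T[:3,:3]=Ro.from_rotvec(s["tcp_rot"]).as_matrix();T[:3,3]=s["tcp_pos"];print(s["clock"],s["tcp_pos"].round(3))
w=env.grab_frame("wrist");b=env.grab_frame("scene");a=env.grab_frame("top")
c=np.linalg.inv(T@w["hand_eye"]);f=dict(w,R=c[:3,:3],t=c[:3,3])
for n,g in(("wrist",f),("top",a)):
  h=cv2.cvtColor(g["img"],cv2.COLOR_BGR2HSV)
  for nm,lo,hi in(("g",(45,120,50),(75,255,255)),("b",(110,120,50),(128,255,255)),("r",(0,170,80),(6,255,255))):
    k,l,st,ce=cv2.connectedComponentsWithStats(cv2.inRange(h,lo,hi))
    for i in range(1,k):
        if st[i,4]>150:print(n,nm,ce[i].round(),st[i,2:],world(g,*ce[i],.115)[:2].round(4),world(g,*ce[i],.105)[:2].round(4))
cv2.imwrite("pics/fin.png",np.hstack([cv2.resize(w["img"],(400,300)),cv2.resize(b["img"][80:280,130:397],(400,300))]))
```

```text
19.05 [ 0.492 -0.186  0.236]
wrist g [264.  96.] [  44   48 1600] [ 0.4902 -0.1017] [ 0.4904 -0.1016]
wrist b [266.  30.] [  48   66 2567] [ 0.4861 -0.047 ] [ 0.4861 -0.0448]
wrist b [227.  34.] [  7  45 168] [ 0.4529 -0.0533] [ 0.4516 -0.0514]
top g [324. 169.] [ 27  31 439] [ 0.4779 -0.0928] [ 0.4801 -0.0945]
top g [244. 217.] [ 18  18 262] [0.382  0.0991] [0.3834 0.0993]
top b [295. 174.] [ 26  29 454] [ 0.4708 -0.026 ] [ 0.473  -0.0271]
top r [349. 168.] [ 25  25 456] [ 0.4759 -0.1515] [ 0.4782 -0.1536]
top r [207. 191.] [ 19  18 251] [0.4479 0.1788] [0.4499 0.1797]
```

View pics/fin.png

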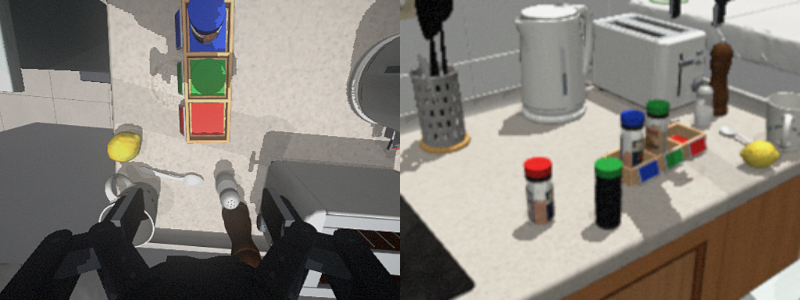

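The green jar's cap at (207,78) is centred in the green compartment, and all the jars are standing. The gripper is clear.

```bash
python3 -c "
from h import *
print(env.job_done(), env.get_state()['wrist_force'].round(2))"
```

```text
the job is handed in; nothing more can be done
the job is handed in; nothing more can be done
```

The green-capped glass jar is standing in the green-labelled middle compartment, and the job is handed in. No verdict was reported. I picked the glass jar rather than the black look-alike. I lowered it until it touched the floor at TCP z = 0.067 m, where the wrist force rose from -1.7 N to +3.3 N and then +9.1 N. I then released it and backed the gripper away, finishing at about 19 s of the 42 s allowed.

- **Green jar position:** the last wrist view puts its cap at (0.490, -0.102), against an estimated slot centre of (0.492, -0.104), so it is about 3 mm off. It looks upright in the scene view.
- **Top-view disagreement:** the top view gave the green patch at about (0.478, -0.093), but that mask mixes the cap with the green pad, so I set it aside.
- **Other jars:** in the top view the red and blue jars had not moved measurably, and both are standing.
- **Contact at the end:** the wrist force was near zero after I backed away, and the gripper was clear. The reading I asked for at hand-in was not returned.

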